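# Find the unlocked service flap and open it

### The job

Three of the four steel flaps in the top of the service box are locked from inside and one is not: press down on the ribbed far end of one flap after another, without forcing it, to find the one that rocks. Then push that flap fully open, so that its leaf stands up past upright on its stop and the air outlet under it is free, and leave it so. Only press and push with the fingertips: pinch or pick up nothing, and leave the trays, loupe, bottle and wipe box where they stand.

Things in the scene. Friction and masses are not known exactly. Their poses are not given: they have to be found in the camera images.
- box: The service box: white metal housing fixed on the bench, 160 mm deep (its x), 480 mm wide (its y), 100 mm high, aluminium rim on top. Origin at the centre of its underside; x points away from the robot (front face at x = -80 mm), y left, z up. Four identical steel flaps lie in its top, flush with the rim, their middles at y = +174, +58, -58, -174 mm, 16 mm of fixed rim between neighbours.
- axle (a point): Point on the box: mid-width, level with its top face, on the line (along the box's y) of the four flaps' axles, 5 mm beyond the box's centre; axes as the box. Dark bearing caps on the rim mark this line. Each flap is 100 mm wide, 4 mm thick: its tail, ribbed across the top, reaches 55 mm beyond the axle, its plain leaf 65 mm towards the robot. Each covers a bay 80 mm deep.
- bays (a point): Middle of the box's top face (axes as the box). Three flaps, chosen anew each time, are locked from inside: pressed on the tail they give 1 or 2 mm and no more. The fourth rocks when pressed on its tail, 36 mm from the axle, with about 3 to 7 N: the tail sinks into the bay, the leaf rises. A stiff hinge (0.08 N m) keeps it at any angle it is left at. Nothing outside shows which is free.
- flap1 (a joint): Angle of the first (leftmost, +y side) flap, rad: 0 shut and flush, growing as its tail goes down and its leaf (near end) rises; 1.57 = leaf straight up; 1.85 = fully open on its stop, leaf leaning away from the robot.
- flap1_tail (a point): Place to press on the first (leftmost, +y side) flap: top face of its ribbed tail, middle of its width, 36 mm beyond the axle (19 mm before the tail's end). Moves with the flap; z axis is the normal of its top face, x from leaf to tail.
- flap1_edge (a point): Middle of the free (near) edge of the first (leftmost, +y side) flap's leaf, at its top face, 65 mm from the axle. Moves with the flap; axes as for the tail point.
- flap2 (a joint): Angle of the second from the left flap, rad: 0 shut and flush, growing as its tail goes down and its leaf (near end) rises; 1.57 = leaf straight up; 1.85 = fully open on its stop, leaf leaning away from the robot.
- flap2_tail (a point): Place to press on the second from the left flap: top face of its ribbed tail, middle of its width, 36 mm beyond the axle (19 mm before the tail's end). Moves with the flap; z axis is the normal of its top face, x from leaf to tail.
- flap2_edge (a point): Middle of the free (near) edge of the second from the left flap's leaf, at its top face, 65 mm from the axle. Moves with the flap; axes as for the tail point.
- flap3 (a joint): Angle of the third from the left flap, rad: 0 shut and flush, growing as its tail goes down and its leaf (near end) rises; 1.57 = leaf straight up; 1.85 = fully open on its stop, leaf leaning away from the robot.
- flap3_tail (a point): Place to press on the third from the left flap: top face of its ribbed tail, middle of its width, 36 mm beyond the axle (19 mm before the tail's end). Moves with the flap; z axis is the normal of its top face, x from leaf to tail.
- flap3_edge (a point): Middle of the free (near) edge of the third from the left flap's leaf, at its top face, 65 mm from the axle. Moves with the flap; axes as for the tail point.
- flap4 (a joint): Angle of the fourth (rightmost, -y side) flap, rad: 0 shut and flush, growing as its tail goes down and its leaf (near end) rises; 1.57 = leaf straight up; 1.85 = fully open on its stop, leaf leaning away from the robot.
- flap4_tail (a point): Place to press on the fourth (rightmost, -y side) flap: top face of its ribbed tail, middle of its width, 36 mm beyond the axle (19 mm before the tail's end). Moves with the flap; z axis is the normal of its top face, x from leaf to tail.
- flap4_edge (a point): Middle of the free (near) edge of the fourth (rightmost, -y side) flap's leaf, at its top face, 65 mm from the axle. Moves with the flap; axes as for the tail point.
- trays: Bystander: loose stack of blue trays, 95 x 135 mm, 45 mm high, before the box. Origin at the centre of its underside.
- loupe: Bystander: loose black stand loupe, 56 mm across, 43 mm high, before the box. Origin at the centre of its underside.
- bottle: Bystander: loose white bottle with a blue cap, 62 mm across, 165 mm high, off the right end of the box. Origin at the centre of its underside.
- wipes: Bystander: loose white box of wipes, 110 x 110 mm, 76 mm high, off the left end of the box. Origin at the centre of its underside.

How it is judged (in metres and radians):
On the way, in this order (a step that is already met when the one before it is completed fails the run):
1. one flap has rocked under the press (past 0.2 rad) (value of joint any of flap1, flap2, flap3, flap4 above 0.2 rad), for 0.1 s.
2. that flap has been pushed open past upright (1.6 rad) (value of joint any of flap1, flap2, flap3, flap4 above 1.6 rad), for 0.2 s.
At the end, for the whole second after the job is handed in: The free flap stands open past upright (more than 1.6 rad; its stop is at 1.85) and at rest, the three locked flaps are shut (under 0.1 rad), and the trays, loupe, bottle and wipe box are within 30 mm of where they stood (((value of joint flap1 above 1.6 rad and value of joint each of flap2, flap3, flap4 below 0.1 rad) or (value of joint flap2 above 1.6 rad and value of joint each of flap1, flap3, flap4 below 0.1 rad) or (value of joint flap3 above 1.6 rad and value of joint each of flap1, flap2, flap4 below 0.1 rad) or (value of joint flap4 above 1.6 rad and value of joint each of flap1, flap2, flap3 below 0.1 rad)) and velocity of joint flap1 between -0.05 and 0.05 rad/s and velocity of joint flap2 between -0.05 and 0.05 rad/s and velocity of joint flap3 between -0.05 and 0.05 rad/s and velocity of joint flap4 between -0.05 and 0.05 rad/s and distance of each of trays, loupe, bottle, wipes from where it was at the start of the episode below 0.03 m); the robot touches nothing.
It fails at once if a bystander is lifted, carried or shoved (more than 30 mm) or tipped over (distance of any of trays, loupe, bottle, wipes from where it was at the start of the episode above 0.03 m or angle between any of trays, loupe, bottle, wipes's own z axis and vertical above 0.5 rad).
It fails at once if a flap's leaf is pinched between the fingers instead of pushed (((x of the grasp point in the frame of flap1_edge between 0.002 and 0.06 m and y of the grasp point in the frame of flap1_edge between -0.05 and 0.05 m and z of the grasp point in the frame of flap1_edge between -0.006 and 0.002 m) or (x of the grasp point in the frame of flap2_edge between 0.002 and 0.06 m and y of the grasp point in the frame of flap2_edge between -0.05 and 0.05 m and z of the grasp point in the frame of flap2_edge between -0.006 and 0.002 m) or (x of the grasp point in the frame of flap3_edge between 0.002 and 0.06 m and y of the grasp point in the frame of flap3_edge between -0.05 and 0.05 m and z of the grasp point in the frame of flap3_edge between -0.006 and 0.002 m) or (x of the grasp point in the frame of flap4_edge between 0.002 and 0.06 m and y of the grasp point in the frame of flap4_edge between -0.05 and 0.05 m and z of the grasp point in the frame of flap4_edge between -0.006 and 0.002 m)) and contact force between the fingers and box above 1 N).
It fails at once if the box or a flap is forced (pressed with more than 60 N) (contact force between any of the fingers, the arm and box above 60 N).
It also fails if it takes over 61 s, if anything falls off the work surface, if the arm or the gripper's body presses on something with over 40 N, if the wrist force passes 120 N, or if a joint passes its speed limit or range.

### The arm

A 6-joint arm with a two-finger parallel gripper is mounted at the origin on the work surface. World frame = base frame: x ahead of the robot, y to its left, z up, the work surface at z = 0. Lengths are in m, angles in degrees, forces in N, time in s.
With the tool pointing down it reaches from about 0.35 to 0.875 m from the base axis. Payload 4.2 kg.
Tool frame: the origin (TCP) lies at the very end of the fingers, on their centre line; the grasp point (between the pads) lies 19 mm behind it (r.grip_point_offset is the distance from the TCP to the grasp point, in m); z points along the fingers, y is the line along which they close (so a half turn about z gives the same grasp; the last joint's range is limited). The gripper opens to 87 mm and grips with 3 to 60 N. Pads are 19 mm wide; open, the fingers measure 117 mm over their backs; the gripper's body (75 mm by 190 mm) begins 51 mm behind the grasp point.
Start: joints at [85.634, 22.042, 0.453, 0, -68.411, -14.817], TCP at [0.205, 0.59, 0.2] pointing down, gripper open.
Joint ranges: [-179.83, 179.83], [-69.29, 118.12], [-61.27, 80.66], [-181.25, 117.63], [-171.15, -9.14], [-177.46, 177.46]. Speed limits (degrees/s): [159.86, 159.86, 180, 180, 180, 180].

### API

Orientations are given as a 3x3 rotation matrix whose columns are the frame's x, y, z axes.
In Python, from station import r, cams gives the robot as it stands. The module is installed in compiled form; this text tells all that it offers.
- The arm moves only by the shell command python3 -m handwheel 'ROWS'. ROWS is JSON, a list that holds one entry, the list of rows, each a list of 7 numbers: the turn, a rotation vector about the tool's x, y, z in units of 6 degrees (1.0 is 6 degrees), then the shift along the tool's x, y, z in m, then the finger opening in m, from 0 to 0.087. In form: [[[ax, ay, az, x, y, z, jaw], ...]]. A call has 1 to 12 rows; each row shifts and turns the commanded pose from where the row before left it, along the tool's axes as they then stand; what a row does not reach is not made up. A row lasts 1/10 s, in which the tool goes at most 50 mm and 8.59 degrees, less where a joint would pass 70% of its speed; a pose out of reach is approached as far as the arm can. A call with a gripper value outside its range is refused whole. The fingers move at their own pace and stop on an object; the grip force is fixed at half the most. Time passes only in rows, so rows that do not move let the fingers close. It gives the time, the measured TCP pose, the force, the opening and the grip force at its end, in the units of the state.
- r.sense(): the state, without advancing time (a new reading comes with each control period).
- cams.capture(name): name is "scene" or "top" or "wrist"; returns the picture (400x640x3 uint8, red, green, blue); there is no depth.
- cams.get_calibration(name): a dict with "camera_matrix" (3x3 intrinsics, pixels), "rvec" (rotation vector, rad) and "tvec" (3), from world to camera coordinates, as OpenCV has them; the wrist camera has in their place "T_tool_cam" (4x4, takes a point from camera to tool coordinates, whose origin is the TCP and whose axes are the flange's). Camera axes: x right, y down, z forward; pixel columns grow to the right and rows downward; lengths in m; the calibration is good to about 2 mm. A picture is of the moment at which its call begins: read the wrist's pose just before it. get_calibration takes no time and is no camera call.
- r.finish_job(): hands the job in; it is judged then, once.
The state is a dict: "time_s": time; "joints": joint angles; "joint_velocities": joint speeds; "effort": joint torques, N m; "tcp_pos": TCP position; "ee_rot": TCP orientation; "wrist_force": force on the tool from outside, world axes, zero at the start; "moment": the same for the moment, N m; "gripper_width": opening from 0.0 (shut) to 1.0 (fully open); "gripper_force": force on a finger pad.
Only numpy, scipy, OpenCV 4.12 (cv2) and the standard library are available. Lean on these libraries where they do the work, as an engineer would, in place of code of your own. Each camera call takes 0.05 s, during which the arm holds its last target. There are 200 camera calls.

## Working session

There is one attempt and no reset: what is moved stays moved. The work goes in short steps, Python scripts to look and compute and a shell command to move; the robot and the scene stay as the last step left them, time stands still between calls to the robot, and variables do not carry over. Pictures are saved under pics/ and viewed, at most 10 in all, crops included, and the job is handed in when it is done.

```bash
mkdir -p pics
python3 - <<'E'
from station import r,cams
import cv2,numpy as np
s=r.sense();print(s['time_s'],s['tcp_pos'],np.round(s['ee_rot'],3),s['wrist_force'],s['gripper_width'])
for n in('scene','top'):
    cv2.imwrite(f'pics/{n}0.png',cams.capture(n)[:,:,::-1])
    c=cams.get_calibration(n);print(n,c)
E
```

```text
0.0 [0.20511504 0.58969083 0.19908046] [[ 0.944 -0.329 -0.001]
 [-0.329 -0.944 -0.002]
 [ 0.     0.002 -1.   ]] [ 0.0330847   0.06587762 -0.13533599] 0.9982310184937001
scene {'camera_matrix': array([[441.30946181,   0.        , 316.62798712],
       [  0.        , 441.30946181, 194.71116625],
       [  0.        ,   0.        ,   1.        ]]), 'rvec': array([ 0.92382839,  2.36319566, -1.20827385]), 'tvec': array([ 0.35116395, -0.14509172,  1.46193319])}
top {'camera_matrix': array([[412.94868461,   0.        , 317.59444101],
       [  0.        , 412.94868461, 205.11324207],
       [  0.        ,   0.        ,   1.        ]]), 'rvec': array([ 2.16630052, -2.15392025,  0.1327211 ]), 'tvec': array([0.03256523, 0.5398116 , 1.06115497])}
```

View pics/top0.png

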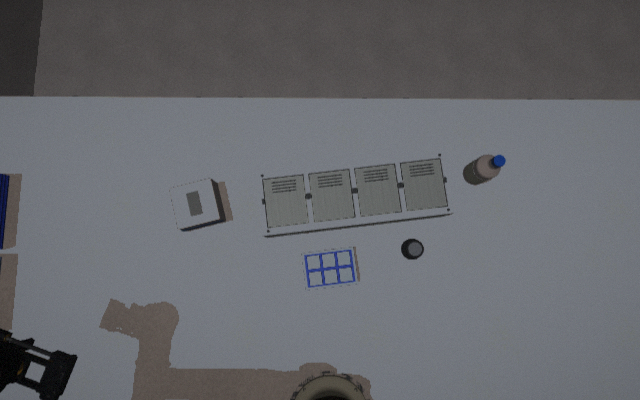

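View pics/scene0.png

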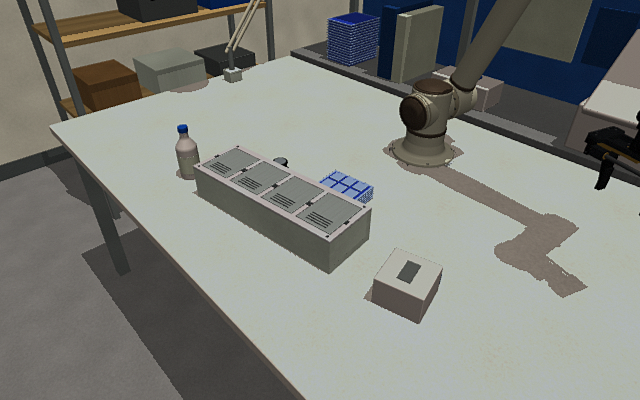

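Top view: the box is turned about 6°, with flap centres near (286,201), (332,195), (378,190), (425,184). The dark caps run from (264,201) to (445,180), and the ribs are on the upper (far) side. The trays sit at (330,268) and the loupe at (412,249). The bottle and wipe box are off the right and left ends. The scene view agrees.

```bash
cat > h.py <<'E'
import numpy as np,cv2
from station import r,cams
def ray(n,px,z):
    c=cams.get_calibration(n);R=cv2.Rodrigues(c['rvec'])[0]
    p=cv2.undistortPoints(np.array(px,float).reshape(-1,1,2),c['camera_matrix'],None).reshape(-1,2)
    d=np.c_[p,np.ones(len(p))]@R;o=-R.T@c['tvec']
    return o+d*((z-o[2])/d[:,2])[:,None]
E
python3 - <<'E'
from h import *
for n,box in(('top',(250,140,460,240)),('scene',(190,135,375,270))):
    im=cv2.imread(f'pics/{n}0.png');x0,y0,x1,y1=box
    g=cv2.cvtColor(im,cv2.COLOR_BGR2GRAY)[y0:y1,x0:x1]
    t,_=cv2.threshold(g,0,255,cv2.THRESH_OTSU)
    if n=='top':
        for th in(t,110,120,130,140,150):
            m=((g<th)&(g>60)).astype('uint8')
            m=cv2.morphologyEx(m,cv2.MORPH_OPEN,np.ones((5,5)))
            cs=[c for c in cv2.findContours(m,0,2)[0] if 1200<cv2.contourArea(c)<3000]
            print(th,len(cs))
            if len(cs)==4:
                P=np.array([cv2.minAreaRect(c)[0] for c in cs])+[x0,y0];P=P[P[:,0].argsort()]
                print(P); Q=ray(n,P,0.1);print(np.round(Q,4));d=Q[0]-Q[-1];print(np.degrees(np.arctan2(-d[0],d[1])),np.linalg.norm(d),Q.mean(0))
    cv2.imwrite(f'pics/{n}_c.png',cv2.resize(im[y0:y1,x0:x1],None,fx=3.8 if n=='top' else 4,fy=3.8 if n=='top' else 4,interpolation=2))
pts=[(264,201.5),(308,196),(354,190.5),(401,185),(445,180)]
print(np.round(ray('top',pts,.1),4))
print('trays,loupe,bottle,wipes',np.round(np.vstack([ray('top',[(330,268)],.045),ray('top',[(412,249)],.04),ray('top',[(498,161)],.165),ray('top',[(194,204)],.076)]),3))
E
```

```text
107.0 2
110 3
120 4
[[285.09050751 200.45109558]
 [331.23616028 194.98378754]
 [377.3578186  189.40985107]
 [423.0592804  184.11402893]]
[[ 0.5426  0.1167  0.1   ]
 [ 0.5571  0.0019  0.1   ]
 [ 0.5718 -0.1132  0.1   ]
 [ 0.5859 -0.2277  0.1   ]]
7.158256180789859 0.3470801145638784 [ 0.56435116 -0.05557368  0.1       ]
130 0
140 0
150 0
[[ 0.5397  0.1691  0.1   ]
 [ 0.5542  0.0598  0.1   ]
 [ 0.5687 -0.0549  0.1   ]
 [ 0.5833 -0.1725  0.1   ]
 [ 0.5967 -0.2829  0.1   ]]
trays,loupe,bottle,wipes [[ 0.375  0.003  0.045]
 [ 0.425 -0.21   0.04 ]
 [ 0.631 -0.389  0.165]
 [ 0.535  0.35   0.076]]
```

View pics/top_c.png

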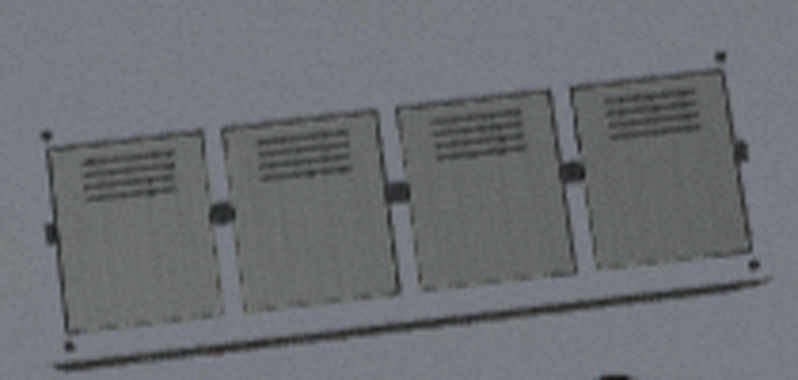

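The four flap centres are clear and their 347 mm span fits the known geometry, so I have the box yaw (7.2°) and the tail points. Next I close the fingers, align the tool with the box and approach flap 1.

```bash
python3 -m handwheel '[[[0,0,-1.1,0,0,0,0],[0,0,-1.1,0,0,0,0],[0,0,-1.1,0,0,0,0],[0,0,-1.1,0,0,0,0],[0,0,0,0.02,0.032,0,0],[0,0,0,0.02,0.032,0,0],[0,0,0,0.02,0.032,0,0],[0,0,0,0.02,0.032,0,0],[0,0,0,0.02,0.032,0,0],[0,0,0,0.02,0.032,0,0],[0,0,0,0.02,0.032,0,0],[0,0,0,0.02,0.032,0,0]]]'
cat > w.py <<'E'
import sys
from h import *
# remaining shift (mm, tool axes) to the tail of flap i, tip h mm above top face
i=int(sys.argv[1]);hh=float(sys.argv[2]);x=float(sys.argv[3]) if len(sys.argv)>3 else 36
s=r.sense();a=np.radians(7.16);X=np.array([np.cos(a),np.sin(a),0]);Y=np.array([-X[1],X[0],0])
A=np.array([.5644,-.0556,.1])+.005*X
R=np.array(s['ee_rot']);p=np.array(s['tcp_pos'])
T=A+x/1000*X+[.174,.058,-.058,-.174][i-1]*Y+[0,0,hh/1000]
print('t',round(s['time_s'],2),'shift mm',np.round(R.T@(T-p)*1000,1),'box-rel mm',np.round(np.array([(p-A)@X,(p-A)@Y,p[2]-.1])*1000,1),'turn',np.round(cv2.Rodrigues(R.T@np.c_[X,-Y,[0,0,-1]])[0].ravel()*180/np.pi/6,3),'F',np.round(s['wrist_force'],1),'w',s['gripper_width'])
E
python3 w.py 1 30
```

```text
time_s: 1.3
tcp_pos: [0.3967, 0.3549, 0.1998]
ee_rot: [[0.992, 0.126, -0.001], [0.126, -0.992, -0.001], [-0.001, 0.0, -1.0]]
wrist_force: [-0.5, 1.2, -0.2]
gripper_width: 0.031
gripper_force: 0.0
t 1.3 shift mm [156.  254.3  69.8] box-rel mm [-120.2  428.2   99.8] turn [0.004 0.006 0.011] F [-0.5  1.2 -0.2] w 0.031478271677085765
```

```bash
python3 -m handwheel '[[[0,0,0,0.02,0.032,0,0],[0,0,0,0.02,0.032,0,0],[0,0,0,0.02,0.032,0,0],[0,0,0,0.02,0.032,0,0],[0,0,0,0.02,0.032,0,0],[0,0,0,0.02,0.032,0.02,0],[0,0,0,0.02,0.032,0.02,0],[0,0,0,0.016,0.030,0.01,0],[0,0,0,0,0,0.01,0],[0,0,0,0,0,0,0],[0,0,0,0,0,0,0]]]'
python3 w.py 1 5
python3 - <<'E'
from h import *
cv2.imwrite('pics/wr1.png',cams.capture('wrist')[:,:,::-1])
E
```

```text
time_s: 2.4
tcp_pos: [0.5825, 0.1245, 0.1401]
ee_rot: [[0.992, 0.126, -0.0], [0.126, -0.992, -0.0], [-0.0, 0.0, -1.0]]
wrist_force: [0.1, 0.6, 1.4]
gripper_width: 0.005
gripper_force: 0.0
t 2.4 shift mm [ 0.6  2.4 35.1] box-rel mm [ 35.4 176.4  40.1] turn [0.002 0.004 0.017] F [0.1 0.6 1.4] w 0.005371322377699928
```

View pics/wr1.png

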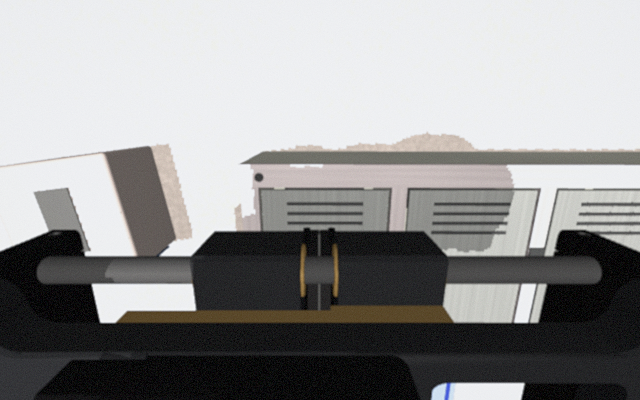

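The wrist view shows the closed fingers (320,265) centred over flap 1's ribbed tail (325,215) and square to the box. Now I go down gently.

```bash
python3 -m handwheel '[[[0,0,0,0,0.002,0.02,0],[0,0,0,0,0,0.010,0],[0,0,0,0,0,0.003,0],[0,0,0,0,0,0.002,0],[0,0,0,0,0,0.002,0],[0,0,0,0,0,0,0]]]'; python3 w.py 1 0
```

```text
time_s: 3.05
tcp_pos: [0.5833, 0.1223, 0.1035]
ee_rot: [[0.992, 0.126, 0.001], [0.126, -0.992, 0.0], [0.001, -0.0, -1.0]]
wrist_force: [0.3, 0.7, 0.1]
gripper_width: 0.004
gripper_force: 0.0
t 3.05 shift mm [0.1 0.1 3.5] box-rel mm [ 35.9 174.1   3.5] turn [-0.001 -0.005  0.012] F [0.3 0.7 0.1] w 0.004474050075740606
```

```bash
python3 -m handwheel '[[[0,0,0,0,0,0.0015,0],[0,0,0,0,0,0.0015,0],[0,0,0,0,0,0,0]]]'; python3 w.py 1 0
```

```text
time_s: 3.35
tcp_pos: [0.583, 0.122, 0.1]
ee_rot: [[0.992, 0.126, -0.0], [0.126, -0.992, -0.0], [-0.0, 0.0, -1.0]]
wrist_force: [-0.5, 0.9, -0.3]
gripper_width: 0.003
gripper_force: 0.0
t 3.35 shift mm [ 0.4 -0.1 -0. ] box-rel mm [ 35.6 173.9  -0. ] turn [0.    0.003 0.008] F [-0.5  0.9 -0.3] w 0.002912737928299355
```

```bash
python3 -m handwheel '[[[0,0,0,0,0,0.001,0],[0,0,0,0,0,0.001,0],[0,0,0,0,0,0,0]]]'; python3 -m handwheel '[[[0,0,0,0,0,0.001,0],[0,0,0,0,0,0,0]]]'
```

```text
time_s: 3.65
tcp_pos: [0.583, 0.122, 0.098]
ee_rot: [[0.992, 0.126, -0.0], [0.126, -0.992, -0.0], [-0.0, 0.0, -1.0]]
wrist_force: [-0.3, -0.2, 1.1]
gripper_width: 0.003
gripper_force: 0.0
time_s: 3.85
tcp_pos: [0.5831, 0.122, 0.097]
ee_rot: [[0.992, 0.126, -0.0], [0.126, -0.992, -0.0], [-0.0, 0.0, -1.0]]
wrist_force: [-0.3, -0.2, -0.3]
gripper_width: 0.001
gripper_force: 0.0
```

```bash
python3 -m handwheel '[[[0,0,0,0,0,0.001,0],[0,0,0,0,0,0,0]]]'|grep -E "tcp|force"; python3 -m handwheel '[[[0,0,0,0,0,0.001,0],[0,0,0,0,0,0,0]]]'|grep -E "tcp|force"
```

```text
tcp_pos: [0.5831, 0.122, 0.096]
wrist_force: [0.0, -0.4, 0.1]
gripper_force: 0.0
tcp_pos: [0.583, 0.122, 0.095]
wrist_force: [-0.1, 0.3, 0.5]
gripper_force: 0.0
```

```bash
python3 -m handwheel '[[[0,0,0,0,0,0.001,0],[0,0,0,0,0,0,0]]]'|grep -E "tcp|force"; python3 -m handwheel '[[[0,0,0,0,0,0.001,0],[0,0,0,0,0,0,0]]]'|grep -E "tcp|force"
python3 - <<'E'
from h import *
im=cams.capture('scene')[:,:,::-1]
cv2.imwrite('pics/s1.png',cv2.resize(im[120:280,180:390],None,fx=3.6,fy=3.6,interpolation=2))
E
```

```text
tcp_pos: [0.5831, 0.122, 0.094]
wrist_force: [-0.0, 0.7, 0.6]
gripper_force: 0.0
tcp_pos: [0.5831, 0.122, 0.093]
wrist_force: [-0.1, 0.6, -0.5]
gripper_force: 0.0
```

View pics/s1.png

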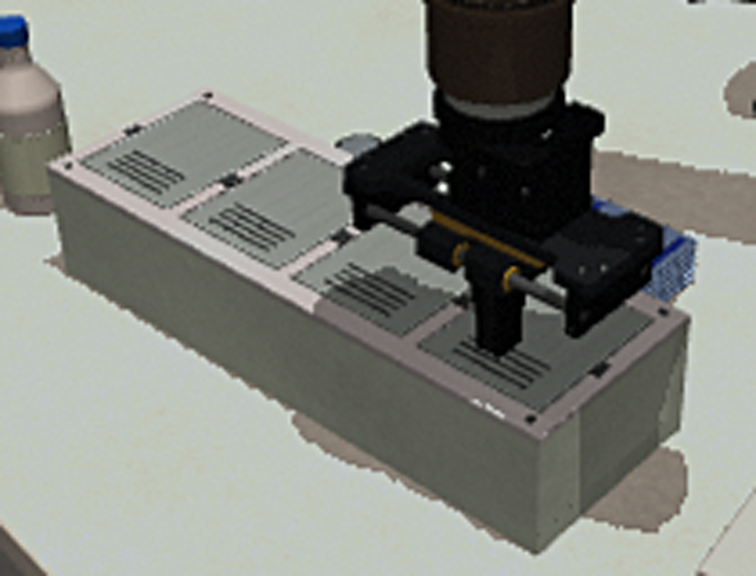

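The crop shows the closed tips at (495,350) just over flap 1's ribs, and all flaps are flush. I read no force yet, so I carry on in 1 mm steps.

```bash
for i in 1; do python3 -m handwheel '[[[0,0,0,0,0,0.001,0],[0,0,0,0,0,0,0]]]'|grep -E "tcp|t_force"; python3 -m handwheel '[[[0,0,0,0,0,0.001,0],[0,0,0,0,0,0,0]]]'|grep -E "tcp|t_force";  python3 -m handwheel '[[[0,0,0,0,0,0.001,0],[0,0,0,0,0,0,0]]]'|grep -E "tcp|t_force"; done
```

```text
tcp_pos: [0.5831, 0.122, 0.092]
wrist_force: [0.6, -0.1, 0.2]
tcp_pos: [0.583, 0.122, 0.091]
wrist_force: [-0.8, 0.6, -1.2]
tcp_pos: [0.583, 0.122, 0.09]
wrist_force: [-1.2, -0.3, -0.1]
```

Run:
```python
from h import *
im=cams.capture('scene')[:,:,::-1]
cv2.imwrite('pics/s2.png',cv2.resize(im[180:260,270:380],None,fx=6,fy=6,interpolation=2))
s=r.sense();print(s['wrist_force'],s['moment'],s['effort'])
```

```text
[ 0.81475572  1.00304154 -0.21694234] [-0.06239803  0.00485868 -0.04292702] [ 1.20610992e-03 -3.88586926e+01  1.61527419e+01  3.54592301e+00
  8.54995474e-02  1.45691314e-05]
```

View pics/s2.png

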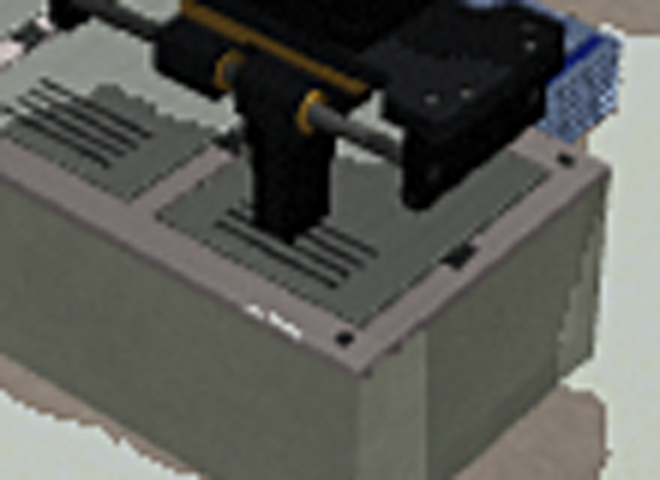

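Run:
```python
from h import *
c=cams.get_calibration('scene')
pr=lambda P:np.round(cv2.projectPoints(np.array(P,float),c['rvec'],c['tvec'],c['camera_matrix'],None)[0].reshape(-1,2),1)
a=np.radians(7.16);X=np.array([np.cos(a),np.sin(a),0]);Y=np.array([-X[1],X[0],0]);C=np.array([.5644,-.0556,0])
for z in(.1,.085):
    print(z,'near-left rim, far-left rim, far-right corners',pr([C-.08*X+.24*Y+[0,0,z],C+.08*X+.24*Y+[0,0,z],C+.08*X-.24*Y+[0,0,z]]))
print('bottom far-left,far-right',pr([C+.08*X+.24*Y,C+.08*X-.24*Y]))
print('tip far face at tcp z .09,.1',pr([[.583,.122,.09],[.583,.122,.1],[.5925,.122,.09]]))
```

```text
0.1 near-left rim, far-left rim, far-right corners [[372.6 207. ]
 [330.5 241.5]
 [193.1 165.3]]
0.085 near-left rim, far-left rim, far-right corners [[372.1 211.9]
 [330.4 246.7]
 [194.  170. ]]
bottom far-left,far-right [[329.8 274.2]
 [198.9 195.1]]
tip far face at tcp z .09,.1 [[318.8 223.6]
 [318.8 220.2]
 [315.7 225.4]]
```

The flap is still flush. The tip shows at about (318,220), higher than the pose predicts (225), so the fingers may not be touching yet. I continue guarded.

```bash
python3 -m handwheel '[[[0,0,0,0,0,0.001,0],[0,0,0,0,0,0,0]]]'|grep -E "tcp|t_force"; python3 -m handwheel '[[[0,0,0,0,0,0.001,0],[0,0,0,0,0,0,0]]]'|grep -E "tcp|t_force"
```

```text
tcp_pos: [0.5831, 0.122, 0.089]
wrist_force: [-0.3, -0.0, -0.2]
tcp_pos: [0.5831, 0.122, 0.088]
wrist_force: [-0.3, 0.5, -0.3]
```

```bash
python3 -m handwheel '[[[0,0,0,0,0,0.001,0],[0,0,0,0,0,0,0]]]'|grep -E "tcp|t_force"; python3 -m handwheel '[[[0,0,0,0,0,0.001,0],[0,0,0,0,0,0,0]]]'|grep -E "tcp|t_force"
```

```text
tcp_pos: [0.583, 0.122, 0.087]
wrist_force: [0.9, 0.2, -0.4]
tcp_pos: [0.5831, 0.122, 0.086]
wrist_force: [0.2, -0.1, 0.5]
```

Run:
```python
from h import *
im=cams.capture('scene')
g=im.max(2)[205:245,300:340]
for row,y in zip(g[::1],range(205,245)): print(y,''.join('#' if v<35 else '+' if v<75 else '.' for v in row))
```

```text
205 ..++....+#+###############...###++++.###
206 .+.........+##############.....###+++###
207 +..........+#############+......+##++###
208 ...........+#############+........+#####
209 ............#############...........+###
210 ...+........#############............###
211 ............#############...........+###
212 ............#############...........+###
213 ..........+.#############...........+###
214 ........+.++#############...........+###
215 .......+#++.#############............###
216 .........+#+#############.............+#
217 .....+++...+#############...............
218 .......+++..+##########+++..............
219 .........++++++#######+..++++...........
220 ....+......+#+.+#####.+#+..++++.........
221 ......+......+#+.+##+..++++..++++.......
222 .......++.....++++..+++..++#+..++.......
223 .........+......++++..+#++.++++.........
224 ...........+......+++...+#++.++.........
225 ....................+++...+#+...........
226 ...............+......+++..+...........+
227 .................+......+#+...........+.
228 ..................++....................
229 ....................+..............++...
230 ......................+...........++....
231 .................................+......
232 ..........................+.............
233 ............................+.+.........
234 ..............................+.........
235 ...........................+............
236 ..........................###.........+.
237 ...........................+.........+..
238 ...................................++...
239 ........................................
240 .................................+......
241 ........................................
242 ...............................+........
243 ........................................
244 ........................................
```

Run:
```python
from h import *
im=cams.capture('scene');o=cv2.imread('pics/scene0.png')[:,:,::-1]
for I in(o,im):
  g=I.max(2)[205:245,296:376]
  for row,y in zip(g[::1],range(205,245)): print(y,''.join('#' if v<35 else '+' if v<90 else '.' for v in row))
cv2.imwrite('pics/top1.png',cams.capture('top')[:,:,::-1])
```

```text
205 ......+.....+#+.................................................................
206 ...................................................................++...........
207 ...................................................................++...........
208 ................................................................................
209 ................................................................+...............
210 .......+.......................................................+.........++.....
211 ..............................................................+.........+++.....
212 ................+++....................................................++.+.....
213 ..............+...+++.................................................+...+.....
214 ...............++...++....................................+..........+....+.....
215 +...........++...++...+++................................+.........+......+.....
216 +............+++...++...+++.......................................+......++.....
217 ..+.......++...+++...++...++..........................+..........+.......+..
[... 4999 characters left out ...]
+.++..+.............
237 ......................+.......++.......++++..++++++.++++++++.++..++.............
238 .+.....................+++............+++....+++++++++.++++..++..++.....+.......
239 ..........................++.........+.......+++++++++++++.++..+.++.............
240 ...........................+++......++.......+++++++++++++.+++..+++.............
241 .........................+....+....+++.......+++++++++++++++++..+++.............
242 ....................+..........++.++.........++++++++++++.+.+.+++++.............
243 ...............+...++.....+.....++...........++++++++++++....++++++.............
244 ................+...+...+++..................+++++++++++++.+++++++..............
```

```bash
cat > tip.py <<'E'
from h import *
g=np.mean([cams.capture('scene').max(2)[212:230,310:328].astype(float) for _ in range(2)],0)
for row,y in zip(g,range(212,230)): print(y,''.join('#' if v<40 else '+' if v<70 else '.' for v in row))
E
python3 tip.py;python3 -m handwheel '[[[0,0,0,0,0,0.001,0],[0,0,0,0,0,0,0]]]'|grep -E "tcp|t_force"; python3 -m handwheel '[[[0,0,0,0,0,0.001,0],[0,0,0,0,0,0,0]]]'|grep -E "tcp|t_force";python3 tip.py
```

```text
212 ..#############...
213 +.#############...
214 .+#############...
215 ..#############...
216 #+#############...
217 .+#############...
218 ..+##########+#+..
219 ++.#+########..+++
220 .+##.+#####.+#+..+
221 ...+#+.+###..+##+.
222 ....+##+...++..+##
223 ......+##+..+#+..+
224 .+......+#+...+#+.
225 ..........+#+...+#
226 .....+......+++..+
227 ..............+#+.
228 ........+.........
229 ..................
tcp_pos: [0.583, 0.122, 0.085]
wrist_force: [-0.1, -0.2, -1.2]
tcp_pos: [0.583, 0.122, 0.084]
wrist_force: [0.3, -0.0, 0.3]
212 ..#############...
213 +.#############...
214 ++#############...
215 ..#############...
216 #+#############...
217 .+#############...
218 ..#############+..
219 ++###########..+++
220 .+##+#######+#+..+
221 ...+#+.####+.+##+.
222 ....++###..++..+##
223 ......+##+..+#+..+
224 ........+#+...+#+.
225 ..........+#+...+#
226 .....+......+++..+
227 ..............+#+.
228 ........+.........
229 ..................
```

The tip moves down in the image with each step, so it is still above the flap, and the real tip is about 15–20 mm above the reported TCP. I continue.

```bash
python3 -m handwheel '[[[0,0,0,0,0,0.001,0],[0,0,0,0,0,0,0]]]'|grep -E "tcp|t_force"; python3 -m handwheel '[[[0,0,0,0,0,0.001,0],[0,0,0,0,0,0,0]]]'|grep -E "tcp|t_force"
```

```text
tcp_pos: [0.5831, 0.122, 0.083]
wrist_force: [0.0, -0.5, -0.6]
tcp_pos: [0.5831, 0.122, 0.082]
wrist_force: [-0.3, 0.3, 0.2]
```

```bash
python3 -m handwheel '[[[0,0,0,0,0,0.001,0],[0,0,0,0,0,0,0]]]'|grep -E "tcp|t_force"; python3 -m handwheel '[[[0,0,0,0,0,0.001,0],[0,0,0,0,0,0,0]]]'|grep -E "tcp|t_force"
```

```text
tcp_pos: [0.5831, 0.122, 0.081]
wrist_force: [-0.0, -0.1, -0.2]
tcp_pos: [0.5831, 0.122, 0.08]
wrist_force: [0.1, -0.2, 0.3]
```

```bash
python3 -m handwheel '[[[0,0,0,0,0,0.001,0],[0,0,0,0,0,0,0]]]'|grep -E "tcp|t_force"; python3 tip.py
```

```text
tcp_pos: [0.583, 0.122, 0.079]
wrist_force: [0.3, 0.3, 0.6]
212 ..#############...
213 +.#############...
214 ++#############...
215 ..#############...
216 #+#############...
217 .+#############...
218 ..#############+..
219 ++#############+++
220 .+############+..+
221 ..+#########+++#+.
222 ....+#######+..+##
223 ......+###..+#+..+
224 .......+##+...+#+.
225 ..........+++...+#
226 .....+......+++..+
227 ..............+#+.
228 ........+.........
229 ..................
```

```bash
python3 -m handwheel '[[[0,0,0,0,0,0.001,0],[0,0,0,0,0,0,0]]]'|grep -E "tcp|t_force"; python3 -m handwheel '[[[0,0,0,0,0,0.001,0],[0,0,0,0,0,0,0]]]'|grep -E "tcp|t_force"
```

```text
tcp_pos: [0.5831, 0.122, 0.0781]
wrist_force: [0.5, 0.4, -0.8]
tcp_pos: [0.5832, 0.122, 0.0775]
wrist_force: [-1.1, -0.2, 2.9]
```

```bash
python3 -m handwheel '[[[0,0,0,0,0,0.001,0],[0,0,0,0,0,0,0]]]'|grep -E "tcp|t_force"; python3 -m handwheel '[[[0,0,0,0,0,0.001,0],[0,0,0,0,0,0,0]]]'|grep -E "tcp|t_force"
```

```text
tcp_pos: [0.5832, 0.122, 0.0774]
wrist_force: [-3.2, 0.5, 7.7]
tcp_pos: [0.5833, 0.1221, 0.0773]
wrist_force: [-5.5, -0.2, 10.7]
```

```bash
python3 -m handwheel '[[[0,0,0,0,0,0.001,0],[0,0,0,0,0,0,0]]]'|grep -E "tcp|t_force"; python3 tip.py
```

```text
tcp_pos: [0.5833, 0.1221, 0.0773]
wrist_force: [-5.9, -0.1, 14.8]
212 ..#############...
213 +.#############...
214 .##############...
215 ..#############...
216 +.#############...
217 ++#############...
218 ..#############+..
219 +.#############+#+
220 ++############+..+
221 ..+##########+++..
222 ..+#########+..+++
223 .....+#####++#+...
224 .......+###..+#+..
225 .........+##+..+++
226 ...........+##+..+
227 .............+#+..
228 ...............+..
229 ..................
```

Contact comes at a reported z of about 0.078. There the flap holds 15 N without yielding, so flap 1 is locked. The contact height is now known (reported TCP about 22 mm low). On to flap 2.

```bash
python3 -m handwheel '[[[0,0,0,0,0,-0.02,0],[0,0,0,0,0.038,0,0],[0,0,0,0,0.039,0,0],[0,0,0,0,0.039,0,0],[0,0,0,0,0,0.008,0],[0,0,0,0,0,0.003,0],[0,0,0,0,0,0,0]]]'|grep -E "tcp|t_force"; python3 w.py 2 -22
```

```text
tcp_pos: [0.5971, 0.0074, 0.0822]
wrist_force: [0.0, -0.2, -1.2]
t 9.8 shift mm [0.7 0.4 4.2] box-rel mm [ 35.3  58.4 -17.8] turn [0.    0.017 0.013] F [ 0.  -0.2 -1.2] w 0.00850505592847715
```

```bash
python3 -m handwheel '[[[0,0,0,0.0007,0,0.003,0],[0,0,0,0,0,0.002,0],[0,0,0,0,0,0,0]]]'|grep -E "tcp|t_force"; python3 -m handwheel '[[[0,0,0,0,0,0.0015,0],[0,0,0,0,0,0,0]]]'|grep -E "tcp|t_force"; python3 -m handwheel '[[[0,0,0,0,0,0.0015,0],[0,0,0,0,0,0,0]]]'|grep -E "tcp|t_force"
```

```text
tcp_pos: [0.5985, 0.0079, 0.0781]
wrist_force: [0.4, -0.6, 0.9]
tcp_pos: [0.5986, 0.0077, 0.0774]
wrist_force: [-1.1, 1.5, 3.9]
tcp_pos: [0.5987, 0.0077, 0.0773]
wrist_force: [-3.9, 3.3, 10.6]
```

Flap 2 is locked too: 10.6 N and no travel. Next, flap 3.

```bash
python3 -m handwheel '[[[0,0,0,0,0,-0.02,0],[0,0,0,0,0.038,0,0],[0,0,0,0,0.039,0,0],[0,0,0,0,0.039,0,0],[0,0,0,0,0,0.008,0],[0,0,0,0,0,0.006,0],[0,0,0,0,0,0.002,0],[0,0,0,0,0,0,0]]]'|grep -E "tcp|t_force"; python3 w.py 3 -22; python3 -m handwheel '[[[0,0,0,0,0,0.0015,0],[0,0,0,0,0,0,0]]]'|grep -E "tcp|t_force"
```

```text
tcp_pos: [0.6126, -0.1071, 0.0786]
wrist_force: [-0.1, -0.4, 0.1]
t 11.3 shift mm [-0.5  0.9  0.6] box-rel mm [ 36.5 -57.1 -21.4] turn [-0.     0.011  0.023] F [-0.1 -0.4  0.1] w 0.007945202071624219
tcp_pos: [0.6133, -0.1072, 0.0779]
wrist_force: [1.4, 0.3, -0.3]
```

```bash
python3 -m handwheel '[[[0,0,0,0,0,0.0015,0],[0,0,0,0,0,0,0]]]'|grep -E "tcp|t_force"; python3 -m handwheel '[[[0,0,0,0,0,0.0015,0],[0,0,0,0,0,0,0]]]'|grep -E "tcp|t_force"
```

```text
tcp_pos: [0.6133, -0.1074, 0.0766]
wrist_force: [-0.8, 2.3, 1.9]
tcp_pos: [0.6134, -0.1077, 0.0749]
wrist_force: [-0.0, 1.6, 2.3]
```

Flap 3 gives way at about 2–3 N. I keep pressing.

```bash
python3 -m handwheel '[[[0,0,0,0,0,0.002,0],[0,0,0,0,0,0.002,0],[0,0,0,0,0,0,0]]]'|grep -E "tcp|t_force"; python3 -m handwheel '[[[0,0,0,-0.0005,0,0.002,0],[0,0,0,-0.0005,0,0.002,0],[0,0,0,0,0,0,0]]]'|grep -E "tcp|t_force"
```

```text
tcp_pos: [0.6128, -0.1082, 0.0703]
wrist_force: [-0.2, 1.0, 2.3]
tcp_pos: [0.6119, -0.1085, 0.0663]
wrist_force: [0.8, 0.7, 2.1]
```

```bash
python3 -m handwheel '[[[0,0,0,-0.001,0,0.003,0],[0,0,0,-0.001,0,0.003,0],[0,0,0,0,0,0,0]]]'|grep -E "tcp|t_force"; python3 -m handwheel '[[[0,0,0,-0.001,0,0.003,0],[0,0,0,-0.001,0,0.002,0],[0,0,0,0,0,0,0]]]'|grep -E "tcp|t_force"; python3 w.py 3 0;python3 - <<'E'
from h import *
im=cams.capture('scene')[:,:,::-1]
cv2.imwrite('pics/s3.png',cv2.resize(im[100:280,180:390],None,fx=3.3,fy=3.3,interpolation=2))
E
```

```text
tcp_pos: [0.6101, -0.1086, 0.0602]
wrist_force: [1.0, -1.5, 2.3]
tcp_pos: [0.6081, -0.1086, 0.0552]
wrist_force: [1.6, 0.4, 1.0]
t 13.1 shift mm [  4.3  -0.1 -44.8] box-rel mm [ 31.7 -58.1 -44.8] turn [-0.001 -0.002  0.009] F [1.6 0.4 1. ] w 0.003289976831801969
```

View pics/s3.png

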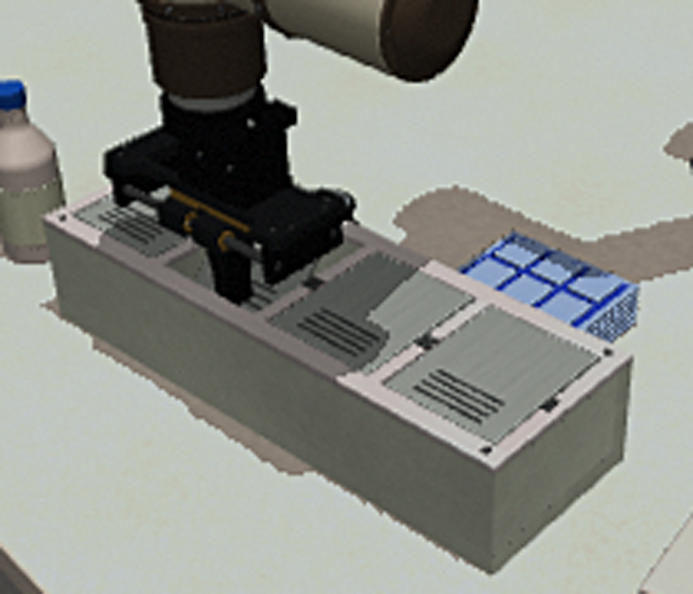

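Flap 3 has rocked: the tip at (237,300) is down in the bay by about 22 mm (θ≈0.65–0.8). I now rise, go around to the robot side of the leaf, and look.

```bash
python3 -m handwheel '[[[0,0,0,0,0,-0.02,0],[0,0,0,0,0,-0.036,0],[0,0,0,0,0,-0.037,0],[0,0,0,-0.038,0,0,0],[0,0,0,-0.04,0,0,0],[0,0,0,-0.04,0,0,0],[0,0,0,0,0,0,0],[0,0,0,0,0,0.02,0],[0,0,0,0,0,0.01,0],[0,0,0,0,0,0,0]]]'|grep -E "tcp|t_force"; python3 w.py 3 0;python3 - <<'E'
from h import *
im=cams.capture('scene')[:,:,::-1]
cv2.imwrite('pics/s4.png',cv2.resize(im[80:260,180:390],None,fx=3.3,fy=3.3,interpolation=2))
E
```

```text
tcp_pos: [0.4894, -0.1233, 0.1165]
wrist_force: [0.2, 0.8, 0.9]
t 14.15 shift mm [123.9   0.2  15.9] box-rel mm [-87.8 -57.8  16.5] turn [-0.009  0.051  0.006] F [0.2 0.8 0.9] w 0.008129941619675575
```

View pics/s4.png

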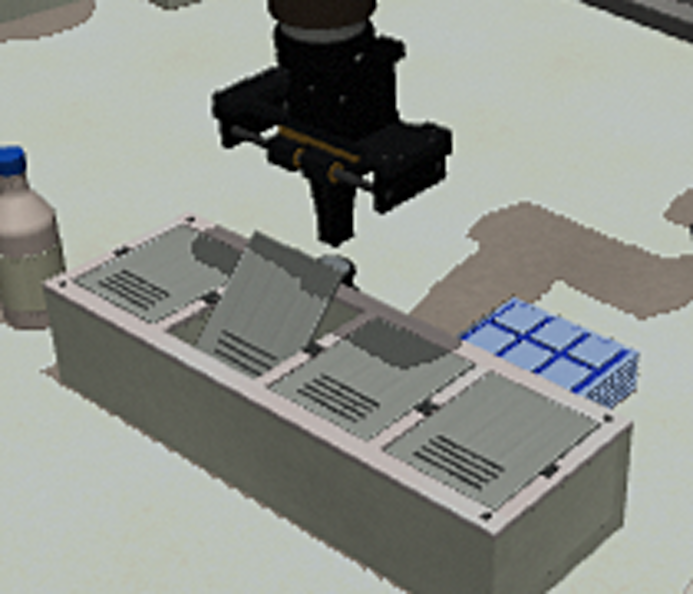

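Flap 3 stands at about 0.7 rad with its leaf edge at (295,260); the others are flush. The tip at (335,243) is in front of it and slightly high. I lower 12 mm and push away from the robot.

```bash
python3 -m handwheel '[[[0,0,0,0,0,0.012,0],[0,0,0,0.010,0,0,0],[0,0,0,0.008,0,0,0],[0,0,0,0.006,0,0,0],[0,0,0,0.006,0,0,0],[0,0,0,0,0,0,0]]]'|grep -E "tcp|t_force";python3 w.py 3 0; python3 -m handwheel '[[[0,0,0,0.006,0,0,0],[0,0,0,0.006,0,0,0],[0,0,0,0.006,0,0,0],[0,0,0,0,0,0,0]]]'|grep -E "tcp|t_force"; python3 w.py 3 0
```

```text
tcp_pos: [0.5187, -0.12, 0.1064]
wrist_force: [-4.5, -1.4, 3.5]
t 14.8 shift mm [94.4 -0.2  5.8] box-rel mm [-58.4 -58.2   6.4] turn [-0.002  0.06   0.007] F [-4.5 -1.4  3.5] w 0.010115136816278547
tcp_pos: [0.5391, -0.1175, 0.107]
wrist_force: [-1.2, -0.7, 1.0]
t 15.2 shift mm [73.8 -0.2  7. ] box-rel mm [-37.8 -58.3   7. ] turn [ 0.003 -0.003  0.01 ] F [-1.2 -0.7  1. ] w 0.009580831899271544
```

```bash
python3 -m handwheel '[[[0,0,0,0.006,0,0,0],[0,0,0,0.006,0,0,0],[0,0,0,0.006,0,-0.003,0],[0,0,0,0,0,0,0]]]'|grep -E "t_force"; python3 -m handwheel '[[[0,0,0,0.004,0,0,0],[0,0,0,0.004,0,0,0],[0,0,0,0,0,0,0]]]'|grep -E "t_force"; python3 w.py 3 0;  python3 -m handwheel '[[[0,0,0,0.002,0,0,0],[0,0,0,0,0,0,0]]]'|grep -E "t_force";  python3 -m handwheel '[[[0,0,0,0.002,0,0,0],[0,0,0,0,0,0,0]]]'|grep -E "t_force";python3 w.py 3 0
```

```text
wrist_force: [0.3, 0.6, 0.5]
wrist_force: [-1.4, 0.4, 0.7]
t 15.9 shift mm [47.9 -0.1  9.7] box-rel mm [-11.9 -58.1   9.7] turn [ 0.001 -0.001  0.011] F [-1.4  0.4  0.7] w 0.0029680670112501193
wrist_force: [-1.3, 0.1, 1.8]
wrist_force: [-1.9, -0.3, 0.7]
t 16.3 shift mm [44.3 -0.1  9.6] box-rel mm [ -8.3 -58.1   9.6] turn [-0.     0.001  0.009] F [-1.9 -0.3  0.7] w 0.008293988793282582
```

```bash
python3 -m handwheel '[[[0,0,0,0.002,0,0,0],[0,0,0,0,0,0,0]]]'|grep -E "t_force";  python3 -m handwheel '[[[0,0,0,0.002,0,0,0],[0,0,0,0,0,0,0]]]'|grep -E "t_force";  python3 -m handwheel '[[[0,0,0,0.0015,0,0,0],[0,0,0,0,0,0,0]]]'|grep -E "t_force";python3 w.py 3 0
```

```text
wrist_force: [-3.4, -0.6, 1.0]
wrist_force: [-6.3, 0.1, 3.2]
wrist_force: [-9.4, 0.0, 5.2]
t 16.9 shift mm [42.4 -0.1  8.9] box-rel mm [ -6.3 -58.1   9.2] turn [-0.006  0.076  0.005] F [-9.4  0.   5.2] w 0.0068669349908359436
```

The force climbs to 9.4 N and the motion stalls at x = −6 mm, where the stop was predicted. I back off, rise and check.

```bash
python3 -m handwheel '[[[0,0,0,-0.006,0,0,0],[0,0,0,-0.02,0,0,0],[0,0,0,-0.035,0,0,0],[0,0,0,-0.035,0,0,0],[0,0,0,0,0,-0.04,0],[0,0,0,0,0,-0.04,0],[0,0,0,0,0,-0.04,0],[0,0,0,0,0,0,0],[0,0,0,0,0,0,0]]]'|grep -E "tcp|t_force";python3 - <<'E'
from h import *
im=cams.capture('scene')[:,:,::-1]
cv2.imwrite('pics/s5.png',cv2.resize(im[80:280,150:390],None,fx=3,fy=3,interpolation=2))
E
```

```text
tcp_pos: [0.4801, -0.1248, 0.231]
wrist_force: [-0.6, 0.4, 0.0]
```

View pics/s5.png

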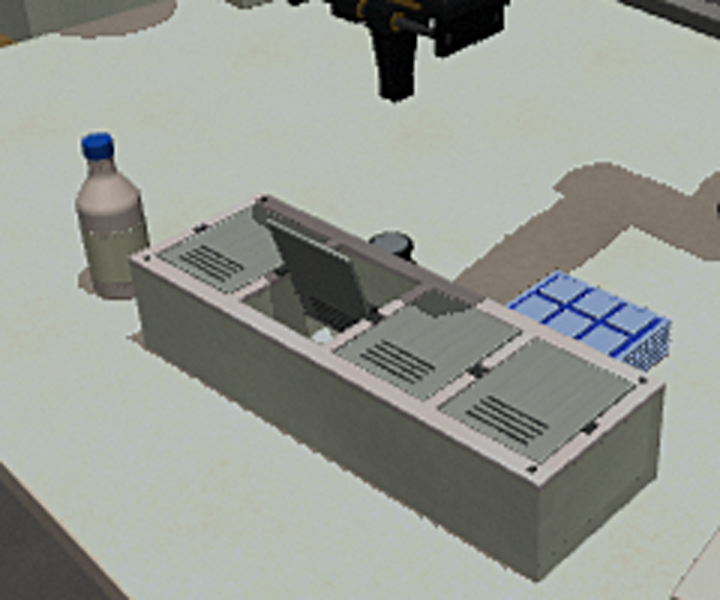

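Flap 3 stands up, with its top edge running (268,222)–(350,268); the other flaps are flush and the bystanders in place. I compute its angle from the top-edge pixels.

Run:
```python
from h import *
c=cams.get_calibration('scene')
a=np.radians(7.16);X=np.array([np.cos(a),np.sin(a),0]);Y=np.array([-X[1],X[0],0]);A=np.array([.5644,-.0556,.098])+.005*X-.058*Y
for t in(1.2,1.4,1.57,1.7,1.85):
    P=[A+.065*(-np.cos(t)*X+[0,0,np.sin(t)])+y*Y for y in(-.05,.05)]
    q=cv2.projectPoints(np.array(P),c['rvec'],c['tvec'],c['camera_matrix'],None)[0].reshape(-1,2)
    print(t,np.round((q-[150,80])*3))
```

```text
1.2 [[303. 205.]
 [385. 244.]]
1.4 [[292. 207.]
 [375. 246.]]
1.57 [[283. 211.]
 [365. 250.]]
1.7 [[276. 215.]
 [358. 255.]]
1.85 [[267. 222.]
 [350. 262.]]
```

The edge matches 1.85 rad, so the flap is on its stop. I hand the job in.

```bash
python3 -c "
from station import r
print(r.finish_job())"
```

```text
the job is handed in; nothing more can be done
None
```

Flap 3 (third from the left) was the free one, and it now stands open at about 1.85 rad on its stop. Flaps 1 and 2 held firm when pressed, flap 4 was never pressed or touched, all three are shut, the bystanders look undisturbed in the last picture, and the job is handed in (no verdict was returned).

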